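# Serve three cake slices on their plates

### The job

Serve the cake: set the dark chocolate slice on the blue plate, and the two golden nut-topped slices on the two white plates, one to a plate. Each slice stands upright in the middle of its plate; set them down, do not drop them. Leave the plates, the salt shaker and the red kitchen timer where they stand.

Things in the scene. Friction and masses are not known exactly. Their poses are not given: they have to be found in the camera images.
- slice_dark: slice of loaf cake, dark chocolate brown all over, stiff and loose, about 0.06 to 0.13 kg. Origin: centre of its underside, z up. 63 mm along its x, 47 mm along its y, 57 to 60 mm high. Its sides across y (47 mm) are the ones to grip; take it from above, pads about mid height. Stands on its underside at any yaw on the worktop (z = 0).
- slice_nutty_1: slice of loaf cake, golden with pale chopped nuts on top, stiff and loose, about 0.06 to 0.13 kg. Origin: centre of its underside, z up. 41 mm along its x, 53 mm along its y, 47 to 50 mm high. Its sides across x (41 mm) are the ones to grip; take it from above, pads about mid height. Stands on its underside at any yaw on the worktop (z = 0).
- slice_nutty_2: slice of loaf cake, golden with pale chopped nuts on top, stiff and loose, about 0.06 to 0.13 kg. Origin: centre of its underside, z up. 59 mm along its x, 45 mm along its y, 50 to 54 mm high. Its sides across y (45 mm) are the ones to grip; take it from above, pads about mid height. Stands on its underside at any yaw on the worktop (z = 0).
- plate_blue: round flat blue plate, loose, 0.35 kg, 104 mm across, the only blue one. Origin: centre of its underside, z up. The flat eating surface is 7 mm above the worktop and 98 mm across; a rim 1.6 mm higher surrounds it.
- plate_white_1: round flat white plate, loose, 0.35 kg, 104 mm across, one of two alike. Origin: centre of its underside, z up. The flat eating surface is 7 mm above the worktop and 98 mm across; a rim 1.6 mm higher surrounds it.
- plate_white_2: round flat white plate, loose, 0.35 kg, 104 mm across, one of two alike. Origin: centre of its underside, z up. The flat eating surface is 7 mm above the worktop and 98 mm across; a rim 1.6 mm higher surrounds it.
- salt_shaker: clear glass salt shaker with a grey cap, 44 mm across, 90 mm high, loose; origin at the centre of its underside, z up. To be left alone. It stands farther back than the other things listed, on the worktop, below a wall cabinet whose lower edge is 470 mm above the worktop and whose front is at x = 0.607, for all y below 0.26; keep wrist and arm clear of it.
- kitchen_timer: wind-up kitchen timer, red cap on a white base, 64 mm across, 43 mm high, loose; origin at the centre of its underside, z up. To be left alone. The timer, the slices and the plates stand on the worktop in a zigzag of two rows, centres at least 105 mm apart, in any order.

How it is judged:
At the end, for the whole second after the job is handed in: Dark slice on the blue plate, one golden slice on each white plate: centres within 15 mm, resting on the surface, upright within 0.12 rad, released, at rest; plates, salt shaker and timer within 30 mm of where they stood and not tipped (0.12 rad) (horizontal distance between slice_dark and plate_blue below 0.015 m and z of slice_dark in the frame of plate_blue between 0.003 and 0.012 m and (((horizontal distance between slice_nutty_1 and plate_white_1 below 0.015 m and z of slice_nutty_1 in the frame of plate_white_1 between 0.003 and 0.012 m) and (horizontal distance between slice_nutty_2 and plate_white_2 below 0.015 m and z of slice_nutty_2 in the frame of plate_white_2 between 0.003 and 0.012 m)) or ((horizontal distance between slice_nutty_1 and plate_white_2 below 0.015 m and z of slice_nutty_1 in the frame of plate_white_2 between 0.003 and 0.012 m) and (horizontal distance between slice_nutty_2 and plate_white_1 below 0.015 m and z of slice_nutty_2 in the frame of plate_white_1 between 0.003 and 0.012 m))) and angle between each of slice_dark, slice_nutty_1, slice_nutty_2, plate_blue, plate_white_1, plate_white_2, salt_shaker, kitchen_timer's own z axis and vertical below 0.12 rad and linear speed of each of slice_dark, slice_nutty_1, slice_nutty_2 below 0.02 m/s and contact force between each of slice_dark, slice_nutty_1, slice_nutty_2 and the fingers below 0.1 N and distance of each of plate_blue, plate_white_1, plate_white_2, salt_shaker, kitchen_timer from where it was at the start of the episode below 0.03 m); the robot touches nothing.
It fails at once if the salt shaker, the timer or a plate is pushed more than 30 mm or tipped over (distance of any of plate_blue, plate_white_1, plate_white_2, salt_shaker, kitchen_timer from where it was at the start of the episode above 0.03 m or angle between any of plate_blue, plate_white_1, plate_white_2, salt_shaker, kitchen_timer's own z axis and vertical above 0.5 rad).
It fails at once if a slice is dropped (falls freely at more than 0.7 m/s, about 25 mm) ((linear speed of slice_dark above 0.7 m/s and contact force between slice_dark and the fingers below 0.1 N) or (linear speed of slice_nutty_1 above 0.7 m/s and contact force between slice_nutty_1 and the fingers below 0.1 N) or (linear speed of slice_nutty_2 above 0.7 m/s and contact force between slice_nutty_2 and the fingers below 0.1 N)).
It fails at once if a slice is tipped over (angle between any of slice_dark, slice_nutty_1, slice_nutty_2's own z axis and vertical above 0.8 rad).
It also fails if it takes over 112 s, if anything falls off the work surface, if the arm or the gripper's body presses on something with over 40 N, if the wrist force passes 120 N, or if a joint passes its speed limit or range.

### The arm

A 7-joint arm with a two-finger parallel gripper is mounted at the origin on a cart in front of the work surface, level with it; the furniture and walls round the work are solid. World frame = base frame: x ahead of the robot, y to its left, z up, the work surface at z = 0. Lengths are in m, angles in rad, forces in N, time in s.
With the tool pointing down it reaches from about 0.35 to 0.9 m from the base axis. Payload 8.1 kg.
Tool frame: the origin (TCP) lies where the fingers leave the gripper's body, on its centre line; the fingertips stand 66 mm ahead of it and the grasp point (between the pads) lies 47 mm ahead of it; z points along the fingers, y is the line along which they close (so a half turn about z gives the same grasp; the last joint's range is limited). The gripper opens to 92 mm and grips with 3 to 60 N. Pads are 19 mm wide; open, the fingers measure 130 mm over their backs; the gripper's body (75 mm by 190 mm) begins 47 mm behind the grasp point.
Start: joints at [1.151, 0.434, 0.025, 1.573, -0.012, 1.134, -0.075], TCP at [0.195, -0.594, 0.292] pointing down, gripper open.
Joint ranges: [-2.62, 2.62], [-0.44, 2.09], [-1.27, 1.32], [0.08, 2.57], [-1.32, 4.46], [0.12, 2], [-2.74, 2.74]. Speed limits (rad/s): [2.22, 2.22, 3.01, 3.01, 3.14, 3.14, 3.14].

### API

Orientations are given as a rotation vector (axis times angle).
In Python, from cell import arm gives the robot as it stands.
- The arm moves only by the tool send_rows, never from a script. Its argument "motion" is text: rows parted by semicolons, each of 7 numbers parted by spaces: the closure, from 0 (fully open) to 1 (shut), then the shift along the world's x, y, z in m, then the turn, a rotation vector about the world's x, y, z in degrees. A call has 1 to 5 rows; each row shifts and turns the commanded pose from where the row before left it; what a row does not reach is not made up. A row lasts 1/8 s, in which the tool goes at most 62.5 mm and 10.7 degrees, less where a joint would pass 70% of its speed; a pose out of reach is approached as far as the arm can. A call is refused whole if a number of a shift passes 0.0625 or a number of a turn 10.7, either way. A call with a gripper value outside its range is refused whole. The fingers move at their own pace and stop on an object; "force" is the grip in N (left out, the last holds). Time passes only in rows, so rows that do not move let the fingers close. It gives the time, the measured TCP pose, the force, the opening and the grip force at its end, in the units of the state.
- arm.observe(): the state, without advancing time (a new reading comes with each control period).
- arm.get_image(name): name is "side" or "top"; returns (picture, depth): 400x640x3 uint8, blue, green, red; 400x640 float32, m along the optical axis (not along the pixel's ray), 0 where there is no reading.
- arm.camera_model(name): a dict with "fx", "fy", "cx", "cy" (pixels), "D" ([k1, k2, p1, p2, k3] as OpenCV has them; the pictures are not rectified), "view" (4x4, takes a point from world to camera coordinates). Camera axes: x right, y down, z forward; pixel columns grow to the right and rows downward; lengths in m; the calibration is good to about 2 mm. A picture is of the moment at which its call begins. camera_model takes no time and is no camera call.
- arm.sign_off(): hands the job in; it is judged then, once.
The state is a dict: "clock": time; "joints": joint angles; "dq": joint speeds; "joint_efforts": joint torques, N m; "position": TCP position; "ee_rot": TCP orientation; "force": force on the tool from outside, world axes, zero at the start; "ft_torque": the same for the moment, N m; "width": opening from 0.0 (shut) to 1.0 (fully open); "gripper_force": force on a finger pad.
Only numpy, scipy, OpenCV 4.12 (cv2) and the standard library are available. Lean on these libraries where they do the work, as an engineer would, in place of code of your own. Each camera call takes 0.05 s, during which the arm holds its last target. There are 200 camera calls.

## Working session

There is one attempt and no reset: what is moved stays moved. The work goes in short steps, Python scripts to look and compute and a tool call to move; the robot and the scene stay as the last step left them, time stands still between calls to the robot, and variables do not carry over. Pictures are saved under pics/ and viewed, at most 14 in all, crops included, and the job is handed in when it is done.

Besides the shell and the picture viewer there is one more tool, called as name(argument=value, ...) on one line, values as JSON. send_rows: Moves the arm, as the interface text tells. Its arguments: {"type":"object","properties":{"motion":{"type":"string"},"force":{"type":"number"}},"required":["motion"]}

```bash
mkdir -p pics; ls; python3 - <<'E'
from cell import arm
import cv2
s=arm.observe();print(s)
for n in("top","side"):
    im,d=arm.get_image(n);cv2.imwrite(f"pics/{n}0.png",im);m=arm.camera_model(n);print(n,m)
E
```

```text
pics
{'clock': 0.0, 'joints': array([ 1.15139072,  0.43522751,  0.02496441,  1.57412863, -0.01158789,
        1.13398247, -0.07508038]), 'dq': array([ 0.00074563, -0.00138143, -0.0005655 , -0.0018337 , -0.0003164 ,
        0.00017203,  0.00059075]), 'joint_efforts': array([-1.11258338e-03, -6.67852020e+01,  9.84488502e-01, -3.14460933e+01,
       -6.05625822e-02,  4.29718033e-02,  1.52603475e-04]), 'position': array([ 0.19453171, -0.59351266,  0.29142978]), 'ee_rot': array([-3.10074021e+00, -4.95255809e-01,  6.31235703e-04]), 'force': array([-0.48288504, -0.66982258, -0.2702394 ]), 'ft_torque': array([ 0.05647971,  0.04399345, -0.01429088]), 'gripper_force': 0.0, 'width': 0.9995598308082796}
top {'fx': 455.9249890372432, 'fy': 455.9249890372432, 'cx': 317.1467371449347, 'cy': 190.3606272288054, 'D': array([-0.02319011,  0.        ,  0.        ,  0.        ,  0.        ]), 'view': array([[ 0.02881251, -0.99906331,  0.03228519, -0.06168053],
       [-0.98580347, -0.03374526, -0.16447729,  0.52270261],
       [ 0.1654127 , -0.02708785, -0.98585237,  0.87194371],
       [ 0.        ,  0.        ,  0.        ,  1.        ]])}
side {'fx': 508.87321648790663, 'fy': 508.87321648790663, 'cx': 322.22090729286606, 'cy': 203.93992107873285, 'D': array([-0.13653159,  0.        ,  0.        ,  0.        ,  0.        ]), 'view': array([[-0.95318952, -0.30194772, -0.01604064,  0.48577164],
       [-0.14720538,  0.50972879, -0.847648  ,  0.14849244],
       [ 0.26412176, -0.80560792, -0.53031648,  1.07576774],
       [ 0.        ,  0.        ,  0.        ,  1.        ]])}
```

View pics/top0.png

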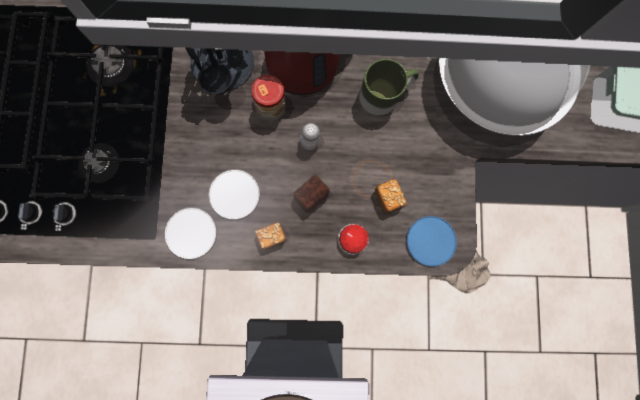

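View pics/side0.png

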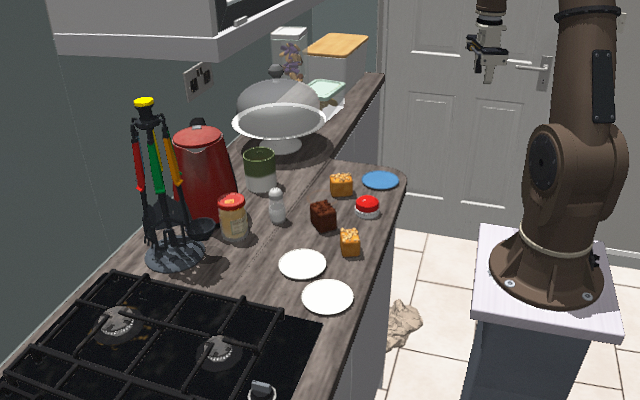

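Top view: white plates at (234,194) and (190,233), blue plate at (431,241), dark slice at (311,194), golden slices at (390,196) and (270,235), timer at (353,239), salt shaker at (310,133). The side view agrees. Next I measure them from depth.

```bash
cat > h.py <<'E'
from cell import arm
import cv2, numpy as np
def cloud(n):
    im,d=arm.get_image(n); m=arm.camera_model(n)
    K=np.array([[m['fx'],0,m['cx']],[0,m['fy'],m['cy']],[0,0,1.]])
    v,u=np.mgrid[:400,:640]
    p=cv2.undistortPoints(np.stack([u,v],-1).reshape(-1,1,2).astype(np.float64),K,m['D']).reshape(400,640,2)
    c=np.dstack([p*d[...,None],d])
    V=m['view']; w=(c-V[:3,3])@V[:3,:3]; w[d==0]=np.nan
    return im,w
def proj(n,pts):
    m=arm.camera_model(n);V=m['view']
    K=np.array([[m['fx'],0,m['cx']],[0,m['fy'],m['cy']],[0,0,1.]])
    return cv2.projectPoints(np.array(pts,float),cv2.Rodrigues(V[:3,:3])[0],V[:3,3],K,m['D'])[0][:,0]
E
python3 - <<'E'
from h import *
T,S=cloud("top"),cloud("side")
seeds=dict(w1=(234,194),w2=(190,233),blue=(431,241),dark=(311,194),gA=(390,194),gB=(270,233),timer=(353,239),salt=(310,135))
for k,(u,v) in seeds.items():
    w0=T[1][v,u]; print(k,"seed",w0.round(3))
    for nm,(im,w) in (("top",T),("side",S)):
        if k in('w1','w2','blue'):
            m=(np.hypot(*(w[...,:2]-w0[:2]).transpose(2,0,1))<.075)&(w[...,2]>.004)&(w[...,2]<.02)
        else:
            m=(np.hypot(*(w[...,:2]-w0[:2]).transpose(2,0,1))<.052)&(w[...,2]>.015)
        p=w[m]
        if len(p)<10: print(nm,len(p));continue
        h=np.percentile(p[:,2],95)
        if k[0] in'dg':
            for lo in (.008,.03,):
                q=p[p[:,2]>h-lo]; r=cv2.minAreaRect((q[:,:2]*1000).astype(np.float32)); print("  ",nm,len(q),"h%.3f"%h,np.round(r[0],1),np.round(r[1],1),round(r[2],1))
        else:
            r=cv2.minEnclosingCircle((p[:,:2]*1000).astype(np.float32)); print("  ",nm,len(p),"h%.4f"%h,np.round(r[0],1),round(r[1],1),"bbox",((p.min(0)+p.max(0))/2).round(4), np.ptp(p,0).round(3))
a=T[0][150:280,160:480];cv2.imwrite("pics/crop.png",cv2.resize(a,(800,325),interpolation=cv2.INTER_CUBIC))
E
```

```text
w1 seed [0.517 0.126 0.009]
   top 2030 h0.0106 [516.7 127.8] 73.8 bbox [0.5169 0.1219 0.0088] [0.145 0.136 0.01 ]
   side 1225 h0.0108 [515.6 127.1] 74.0 bbox [0.5166 0.1258 0.0086] [0.142 0.144 0.009]
w2 seed [0.433 0.211 0.008]
   top 2144 h0.0105 [434.4 211.4] 74.5 bbox [0.4309 0.2137 0.0089] [0.133 0.144 0.01 ]
   side 1530 h0.0101 [438.6 213.5] 73.6 bbox [0.4329 0.213  0.0086] [0.125 0.146 0.009]
blue seed [ 0.432 -0.285  0.007]
   top 1981 h0.0107 [ 432.3 -285.7] 74.7 bbox [ 0.435  -0.2864  0.0085] [0.141 0.147 0.009]
   side 578 h0.0117 [ 431.6 -286. ] 73.7 bbox [ 0.4343 -0.2772  0.0087] [0.141 0.128 0.009]
dark seed [ 0.515 -0.033  0.055]
   top 670 h0.060 [520.  -33.2] [45.4 61.7] 43.0
   top 754 h0.060 [519.1 -33.5] [46.9 62.5] 43.2
   side 297 h0.060 [518.5 -31.2] [46.4 65.3] 41.7
   side 505 h0.060 [518.  -31.4] [46.7 66.1] 43.1
gA seed [ 0.52  -0.191  0.054]
   top 584 h0.054 [ 519.8 -194.9] [57.3 43.9] 24.2
   top 675 h0.054 [ 519.6 -195.3] [57.9 44.5] 24.1
   side 203 h0.055 [ 518.  -193.1] [57.  46.6] 20.0
   side 369 h0.055 [ 518.2 -193. ] [57.6 46.6] 20.0
gB seed [0.436 0.045 0.046]
   top 495 h0.051 [431.4  44.6] [39.3 51.2] 22.6
   top 549 h0.051 [431.6  44.6] [40.4 52.5] 23.1
   side 254 h0.051 [429.5  46.8] [39.8 52.5] 15.9
   side 426 h0.051 [429.6  45.6] [41.4 53.4] 21.7
timer seed [ 0.429 -0.119  0.044]
   top 731 h0.0448 [ 431. -122.] 31.1 bbox [ 0.4311 -0.122   0.0313] [0.061 0.061 0.032]
   side 409 h0.0455 [ 429.5 -120. ] 32.3 bbox [ 0.4293 -0.1184  0.0315] [0.061 0.059 0.033]
salt seed [ 0.625 -0.027  0.09 ]
   top 5679 h0.5506 [622.1 -27.2] 51.8 bbox [ 0.6311 -0.0272  0.2848] [0.047 0.103 0.535]
   side 1078 h0.5242 [616.5 -26.2] 50.0 bbox [ 0.6284 -0.0262  0.2756] [0.047 0.1   0.521]
```

View pics/crop.png

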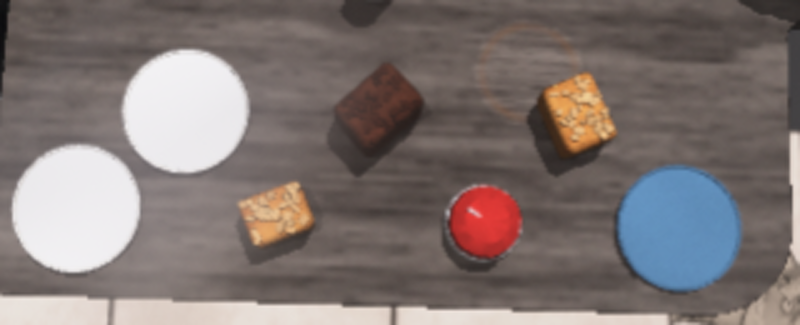

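gA (59×45) is slice_nutty_2 and gB (41×53) is slice_nutty_1. The crop shows a clear worktop between the items. Plates need a colour mask instead, and I also need the grip axes.

```bash
python3 - <<'E'
from h import *
for nm in("top","side"):
    im,w=cloud(nm)
    hsv=cv2.cvtColor(im,cv2.COLOR_BGR2HSV)
    for k,c in dict(w1=(.517,.126),w2=(.433,.211),blue=(.432,-.285)).items():
        near=np.hypot(*(w[...,:2]-c).transpose(2,0,1))<.08
        m=near&((hsv[...,2]>150)&(hsv[...,1]<40) if k[0]=='w' else (hsv[...,1]>130)&(hsv[...,0]>95)&(hsv[...,0]<125))
        n,l,s,_=cv2.connectedComponentsWithStats(m.astype(np.uint8)); i=1+s[1:,4].argmax()
        p=w[l==i]; e=cv2.fitEllipse(cv2.convexHull((p[:,:2]*1000).astype(np.float32)))
        print(nm,k,len(p),np.round(e[0],1),np.round(e[1],1),"z",np.median(p[:,2]).round(4))
    for k,c,d in (("dark",(.519,-.033),47),("n2",(.519,-.194),45),("n1",(.431,.0455),41)):
        m=(np.hypot(*(w[...,:2]-c).transpose(2,0,1))<.052)&(w[...,2]>.015)
        r=cv2.minAreaRect((w[m][:,:2]*1000).astype(np.float32)); b=cv2.boxPoints(r)
        e=[b[1]-b[0],b[2]-b[1]]; f=min(e,key=lambda q:abs(np.linalg.norm(q)-d))
        print(nm,k,np.round(r[0],1),"grip len %.1f az %.1f"%(np.linalg.norm(f),np.degrees(np.arctan2(f[1],f[0]))%180))
from scipy.spatial.transform import Rotation as R
print(R.from_rotvec(arm.observe()['ee_rot']).as_matrix().round(3), arm.observe()['clock'])
E
```

```text
top w1 1999 [518.2 127.8] [105.6 107.3] z 0.0077
top w2 2090 [434.5 212.6] [105.4 107.9] z 0.0076Traceback (most recent call last):
  File "<stdin>", line 8, in <module>
ValueError: attempt to get argmax of an empty sequence
```

```bash
cat > meas.py <<'E'
from h import *
for nm in("top","side"):
    im,w=cloud(nm)
    hsv=cv2.cvtColor(im,cv2.COLOR_BGR2HSV).astype(int)
    if nm=="top": print(im[241,431],hsv[241,431],w[241,431])
    for k,c in dict(w1=(.517,.126),w2=(.433,.211),blue=(.432,-.285)).items():
        near=np.hypot(*(w[...,:2]-np.array(c)).transpose(2,0,1))<.08
        B=im.astype(int)
        m=near&((hsv[...,2]>150)&(hsv[...,1]<40) if k[0]=='w' else (abs(B[...,0]-B[...,2])>60))
        n,l,s,_=cv2.connectedComponentsWithStats(m.astype(np.uint8)); 
        if n<2: print(nm,k,"none");continue
        i=1+s[1:,4].argmax()
        p=w[l==i]; e=cv2.fitEllipse(cv2.convexHull((p[:,:2]*1000).astype(np.float32)))
        print(nm,k,len(p),np.round(e[0],1),np.round(e[1],1),"z",np.median(p[:,2]).round(4))
    for k,c,d in (("dark",(.519,-.033),47),("n2",(.519,-.194),45),("n1",(.431,.0455),41)):
        m=(np.hypot(*(w[...,:2]-np.array(c)).transpose(2,0,1))<.052)&(w[...,2]>.015)
        r=cv2.minAreaRect((w[m][:,:2]*1000).astype(np.float32)); b=cv2.boxPoints(r)
        e=[b[1]-b[0],b[2]-b[1]]; f=min(e,key=lambda q:abs(np.linalg.norm(q)-d))
        print(nm,k,np.round(r[0],1),"grip len %.1f az %.1f"%(np.linalg.norm(f),np.degrees(np.arctan2(f[1],f[0]))%180))
from scipy.spatial.transform import Rotation as R
s=arm.observe();print(s['position'],R.from_rotvec(s['ee_rot']).as_matrix().round(3), s['clock'])
E
python3 meas.py
```

```text
[188 144  98] [105 122 188] [ 0.43217987 -0.28513144  0.00824455]
top w1 1999 [518.3 127.8] [105.7 107.6] z 0.0076
top w2 2095 [434.6 212.8] [105.7 107.8] z 0.0076
top blue 1860 [ 432.7 -285.6] [100.7 101.2] z 0.0079
top dark [519.  -33.3] grip len 47.6 az 43.7
top n2 [ 519.5 -195.3] grip len 44.5 az 114.2
top n1 [431.6  44.4] grip len 40.2 az 24.0
side w1 1172 [519.2 118.8] [106.7 120. ] z 0.0086
side w2 1475 [435.2 204.9] [105.6 117.7] z 0.0079
side blue 528 [ 430.8 -291.9] [100.8 123.7] z 0.0088
side dark [518.  -31.1] grip len 47.4 az 44.2
side n2 [ 518.  -192.6] grip len 45.3 az 112.4
side n1 [430.   46.4] grip len 41.2 az 24.9
[ 0.19463888 -0.59384363  0.2920559 ] [[ 0.95   0.311 -0.   ]
 [ 0.311 -0.95   0.   ]
 [-0.    -0.    -1.   ]] 0.35
```

Positions (top/side averaged): n2 (.519,-.194), n1 (.431,.0453), dark (.5185,-.0323), w1 (.518,.129), w2 (.434,.2135), blue (.432,-.2845). Sizes match. First I move above n2 and turn +5.4°.

send_rows(motion="0.2 0.0325 0.04 -0.012 0 0 1.1;0.2 0.0325 0.04 -0.012 0 0 1.1;0.2 0.0325 0.04 -0.012 0 0 1.1;0.2 0.0325 0.04 -0.012 0 0 1.1;0.2 0.0325 0.04 -0.012 0 0 1.0", force=15)

```text
clock: 0.98
position: [0.3581, -0.3926, 0.2321]
ee_rot: [3.075, 0.642, 0.001]
force: [0.8, -0.9, 0.5]
width: 0.801
gripper_force: 0.0
```

send_rows(motion="0.2 0.0325 0.04 -0.012 0 0 0;0.2 0.0325 0.04 -0.012 0 0 0;0.2 0.0325 0.04 -0.012 0 0 0;0.2 0.0325 0.04 -0.012 0 0 0;0.2 0.0325 0.04 -0.012 0 0 0")

```text
clock: 1.6
position: [0.5207, -0.1927, 0.172]
ee_rot: [3.075, 0.641, 0.001]
force: [-0.9, -0.1, -0.3]
width: 0.799
gripper_force: 0.0
```

send_rows(motion="0.2 0 0 0 0 0 0;0.2 0 0 0 0 0 0")

```text
clock: 1.85
position: [0.5194, -0.1943, 0.1722]
ee_rot: [3.075, 0.641, -0.001]
force: [0.2, -0.1, -0.5]
width: 0.8
gripper_force: 0.0
```

send_rows(motion="0.2 0 0 -0.04 0 0 0;0.2 0 0 -0.035 0 0 0;0.2 0 0 -0.02 0 0 0;0.2 0 0 -0.004 0 0 0;0.2 0 0 0 0 0 0")

```text
clock: 2.48
position: [0.5196, -0.1949, 0.0739]
ee_rot: [3.075, 0.639, 0.0]
force: [0.8, -0.1, -0.1]
width: 0.797
gripper_force: 0.0
```

send_rows(motion="0.7 0 0 0 0 0 0;0.7 0 0 0 0 0 0;0.7 0 0 0 0 0 0;0.7 0 0 0 0 0 0")

```text
clock: 2.98
position: [0.5199, -0.194, 0.0736]
ee_rot: [3.075, 0.641, 0.001]
force: [-1.1, 0.1, 4.4]
width: 0.486
gripper_force: 14.9
```

send_rows(motion="0.7 0 0 0.01 0 0 0;0.7 0 0 0.03 0 0 0;0.7 0 0 0.04 0 0 0;0.7 0 0 0.02 0 0 0;0.7 0 0.02 0 0 0 0")

```text
clock: 3.6
position: [0.5204, -0.175, 0.1751]
ee_rot: [3.074, 0.636, 0.005]
force: [0.4, 0.6, -1.0]
width: 0.482
gripper_force: 14.8
```

send_rows(motion="0.7 0 0.04 0 0 0 0;0.7 0 0.05 0 0 0 0;0.7 0 0.05 0 0 0 0;0.7 0 0.05 0 0 0 0;0.7 0 0.05 0 0 0 0")

```text
clock: 4.22
position: [0.5182, 0.069, 0.1723]
ee_rot: [-3.075, -0.643, 0.003]
force: [0.3, 0.1, -1.2]
width: 0.483
gripper_force: 14.8
```

send_rows(motion="0.7 -0.002 0.04 0 0 0 0;0.7 0 0.023 0 0 0 0;0.7 0 0 0 0 0 0;0.7 0 0 0 0 0 0")

```text
clock: 4.72
position: [0.5169, 0.1285, 0.1725]
ee_rot: [3.075, 0.641, -0.003]
force: [0.8, -0.6, -1.0]
width: 0.483
gripper_force: 14.8
```

```bash
python3 - <<'E'
from h import *
im,w=cloud("side");cv2.imwrite("pics/s1.png",cv2.resize(im[150:330,200:440],(720,540)))
im,w=cloud("top");cv2.imwrite("pics/t1.png",im)
print(arm.observe()['clock'],arm.observe()['position'])
E
```

```text
4.825 [0.51741752 0.12779888 0.17286703]
```

View pics/s1.png

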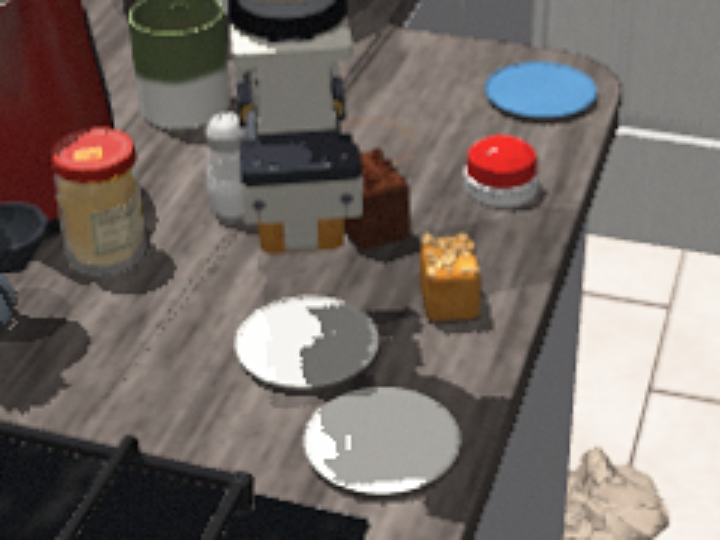

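Side view: n2 is held straight between the fingers (300,235), above plate w1. I lower it.

send_rows(motion="0.7 0 0 -0.03 0 0 0;0.7 0.001 0.001 -0.03 0 0 0;0.7 0 0 -0.02 0 0 0;0.7 0 0 -0.01 0 0 0;0.7 0 0 -0.001 0 0 0")

```text
clock: 5.45
position: [0.5186, 0.1294, 0.082]
ee_rot: [3.076, 0.639, -0.001]
force: [-0.1, -0.3, -0.2]
width: 0.482
gripper_force: 14.8
```

send_rows(motion="0.7 0 0 -0.001 0 0 0;0.7 0 0 0 0 0 0")

```text
clock: 5.7
position: [0.5191, 0.1301, 0.0819]
ee_rot: [-3.075, -0.641, -0.002]
force: [0.3, 0.2, -1.5]
width: 0.482
gripper_force: 14.8
```

send_rows(motion="0.7 0 0 -0.001 0 0 0;0.7 0 0 0 0 0 0")

```text
clock: 5.95
position: [0.519, 0.1302, 0.0806]
ee_rot: [3.075, 0.641, 0.001]
force: [0.3, -0.2, 1.7]
width: 0.487
gripper_force: 14.9
```

send_rows(motion="0.7 0 0 -0.001 0 0 0;0.7 0 0 0 0 0 0")

```text
clock: 6.2
position: [0.5191, 0.1301, 0.0804]
ee_rot: [3.075, 0.641, 0.002]
force: [-2.3, -1.7, 13.9]
width: 0.478
gripper_force: 15.1
```

Contact felt. I release, rise, and go to n1 with a +91° turn.

send_rows(motion="0.4 0 0 0.001 0 0 0;0.3 0 0 0 0 0 0;0.25 0 0 0 0 0 0;0.25 0 0 0.01 0 0 0;0.25 0 0 0.02 0 0 0")

```text
clock: 6.82
position: [0.5182, 0.13, 0.1104]
ee_rot: [3.075, 0.641, -0.002]
force: [-0.0, -0.0, 0.3]
width: 0.751
gripper_force: 0.0
```

send_rows(motion="0.25 0 0 0.04 0 0 0;0.25 0 0 0.02 0 0 0;0.25 -0.01 -0.01 0 0 0 10.1;0.25 -0.01 -0.01 0 0 0 10.1;0.25 -0.01 -0.01 0 0 0 10.1")

```text
clock: 7.45
position: [0.4884, 0.0998, 0.1709]
ee_rot: [2.797, 1.431, 0.001]
force: [-0.1, 0.5, -0.4]
width: 0.747
gripper_force: 0.0
```

send_rows(motion="0.25 -0.01 -0.01 0 0 0 10.1;0.25 -0.01 -0.01 0 0 0 10.1;0.25 -0.01 -0.01 0 0 0 10.1;0.25 -0.01 -0.01 0 0 0 10.1;0.25 -0.01 -0.01 0 0 0 10.1")

```text
clock: 8.07
position: [0.4384, 0.0497, 0.1708]
ee_rot: [1.919, 2.486, 0.0]
force: [0.1, -0.3, 0.2]
width: 0.754
gripper_force: 0.0
```

send_rows(motion="0.25 -0.008 -0.005 0 0 0 10.1;0.25 0 0 0 0 0 0;0.25 0 0 0 0 0 0")

```text
clock: 8.45
position: [0.4312, 0.0453, 0.1706]
ee_rot: [1.706, 2.637, 0.001]
force: [0.5, -0.1, 0.0]
width: 0.749
gripper_force: 0.0
```

```bash
python3 meas.py
```

```text
[215 168 116] [104 117 215] [ 0.43211045 -0.28482176  0.0093432 ]
top w1 none
top w2 1097 [442.1 187.6] [107.5 207.2] z 0.0072
top blue 1891 [ 433.  -285.5] [101.8 102. ] z 0.0078
top dark [519.  -33.7] grip len 47.0 az 42.6
top n2 [0. 0.] grip len 0.0 az 0.0
top n1 [429.6  41.7] grip len 97.6 az 31.2
side w1 598 [519.3 118.4] [106.5 122.2] z 0.0085
side w2 1481 [434.3 204.3] [107.5 117.6] z 0.0079
side blue 28 [ 473.9 -271.2] [11.9 42.3] z 0.0101
side dark [518.3 -31.1] grip len 47.1 az 43.3
side n2 [0. 0.] grip len 0.0 az 0.0
side n1 [429.7  52.6] grip len 89.5 az 99.0
[0.43115768 0.04544636 0.17047217] [[-0.412  0.911  0.001]
 [ 0.911  0.412  0.   ]
 [-0.     0.001 -1.   ]] 8.55
```

send_rows(motion="0.25 0 0 -0.04 0 0 0;0.25 0 0 -0.035 0 0 0;0.25 0 0 -0.018 0 0 0;0.25 0 0 -0.0045 0 0 0;0.25 0 0 0 0 0 0")

```text
clock: 9.18
position: [0.431, 0.0454, 0.073]
ee_rot: [1.701, 2.641, 0.0]
force: [-0.6, 0.3, 0.3]
width: 0.748
gripper_force: 0.0
```

send_rows(motion="0.7 0 0 0 0 0 0;0.7 0 0 0 0 0 0;0.7 0 0 0 0 0 0;0.7 0 0 0 0 0 0")

```text
clock: 9.68
position: [0.4309, 0.045, 0.0731]
ee_rot: [1.701, 2.641, 0.0]
force: [-0.7, -0.5, 5.0]
width: 0.442
gripper_force: 14.9
```

send_rows(motion="0.7 0 0 0.01 0 0 0;0.7 0 0 0.03 0 0 0;0.7 0 0.01 0.03 0 0 0;0.7 0 0.025 0 0 0 0;0.7 0.001 0.04 0 0 0 0")

```text
clock: 10.3
position: [0.4319, 0.1196, 0.1436]
ee_rot: [1.704, 2.638, -0.0]
force: [0.2, 0.7, -0.9]
width: 0.436
gripper_force: 14.9
```

send_rows(motion="0.7 0.001 0.045 0 0 0 0;0.7 0.001 0.033 0 0 0 0;0.7 0 0.015 0 0 0 0;0.7 0 0 0 0 0 0;0.7 0 0 0 0 0 0")

```text
clock: 10.92
position: [0.4337, 0.2114, 0.1426]
ee_rot: [1.702, 2.64, -0.002]
force: [-0.2, -0.0, -1.2]
width: 0.442
gripper_force: 14.9
```

```bash
python3 - <<'E'
from h import *
im,w=cloud("side");cv2.imwrite("pics/s2.png",cv2.resize(im[150:330,200:440],(720,540)))
im,w=cloud("top");cv2.imwrite("pics/t2.png",im)
E
```

```text
(no output)
```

View pics/s2.png

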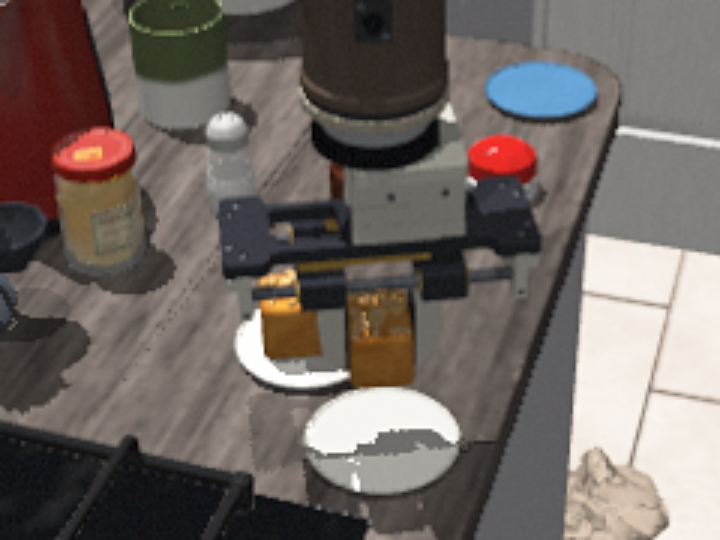

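n1 is held straight at (380,335) over plate w2, and n2 stands on w1. I lower it.

send_rows(motion="0.7 0 0.0015 -0.02 0 0 0;0.7 0 0 -0.025 0 0 0;0.7 0 0 -0.014 0 0 0;0.7 0 0 -0.002 0 0 0;0.7 0 0 0 0 0 0")

```text
clock: 11.65
position: [0.4339, 0.2146, 0.0822]
ee_rot: [1.701, 2.641, 0.001]
force: [-0.4, 0.1, -0.6]
width: 0.437
gripper_force: 14.9
```

send_rows(motion="0.7 0 0 -0.001 0 0 0;0.7 0 0 0 0 0 0")

```text
clock: 11.9
position: [0.4339, 0.2147, 0.0812]
ee_rot: [1.701, 2.641, 0.001]
force: [0.3, -0.6, 0.2]
width: 0.437
gripper_force: 14.9
```

send_rows(motion="0.7 0 0 -0.001 0 0 0;0.7 0 0 0 0 0 0")

```text
clock: 12.15
position: [0.4339, 0.2147, 0.0801]
ee_rot: [1.7, 2.641, 0.001]
force: [-1.2, -1.0, 4.9]
width: 0.435
gripper_force: 14.9
```

send_rows(motion="0.4 0 0 0 0 0 0;0.3 0 0 0 0 0 0;0.2 0 0 0 0 0 0;0.2 0 0 0.01 0 0 0;0.2 0 0 0.02 0 0 0")

```text
clock: 12.78
position: [0.4333, 0.2145, 0.1101]
ee_rot: [-1.7, -2.641, 0.002]
force: [0.6, -0.8, 0.1]
width: 0.799
gripper_force: 0.0
```

send_rows(motion="0.2 0 0 0.04 0 0 0;0.2 0 -0.017 0.02 0 0 0;0.2 0.014 -0.04 0 0 0 3.2;0.2 0.014 -0.04 0 0 0 3.2;0.2 0.014 -0.04 0 0 0 3.2")

```text
clock: 13.4
position: [0.4761, 0.0764, 0.1706]
ee_rot: [1.47, 2.775, 0.001]
force: [0.9, -0.5, -0.2]
width: 0.802
gripper_force: 0.0
```

send_rows(motion="0.2 0.014 -0.04 0 0 0 3.2;0.2 0.014 -0.04 0 0 0 3.2;0.2 0.0145 -0.03 0 0 0 3.2;0.2 0 0 0 0 0 0;0.2 0 0 0 0 0 0")

```text
clock: 14.02
position: [0.5179, -0.0319, 0.1701]
ee_rot: [-1.237, -2.888, -0.001]
force: [-0.0, 1.2, -0.3]
width: 0.801
gripper_force: 0.0
```

send_rows(motion="0.2 0 0 -0.04 0 0 0;0.2 0 0 -0.033 0 0 0;0.2 0 0 -0.018 0 0 0;0.2 0 0 -0.0035 0 0 0;0.2 0 0 0 0 0 0")

```text
clock: 14.65
position: [0.5186, -0.0319, 0.076]
ee_rot: [1.235, 2.888, 0.001]
force: [0.6, 0.2, 0.4]
width: 0.802
gripper_force: 0.0
```

send_rows(motion="0.7 0 0 0 0 0 0;0.7 0 0 0 0 0 0;0.7 0 0 0 0 0 0;0.7 0 0 0 0 0 0")

```text
clock: 15.15
position: [0.5184, -0.0325, 0.0756]
ee_rot: [1.236, 2.887, 0.0]
force: [-1.2, -0.2, 3.9]
width: 0.505
gripper_force: 15.0
```

send_rows(motion="0.7 0 0 0.01 0 0 0;0.7 0 0 0.03 0 0 0;0.7 -0.003 -0.01 0.04 0 0 0;0.7 -0.01 -0.03 0 0 0 0;0.7 -0.014 -0.04 0 0 0 0")

```text
clock: 15.78
position: [0.4915, -0.1124, 0.1565]
ee_rot: [1.233, 2.888, 0.001]
force: [0.0, -0.4, -1.8]
width: 0.5
gripper_force: 15.0
```

send_rows(motion="0.7 -0.015 -0.045 0 0 0 0;0.7 -0.015 -0.045 0 0 0 0;0.7 -0.014 -0.04 0 0 0 0;0.7 -0.01 -0.03 0 0 0 0;0.7 -0.005 -0.0125 0 0 0 0")

```text
clock: 16.4
position: [0.4313, -0.2867, 0.1555]
ee_rot: [-1.24, -2.886, 0.001]
force: [-0.5, 0.1, -0.5]
width: 0.506
gripper_force: 15.0
```

send_rows(motion="0.7 0 0 0 0 0 0;0.7 0 0 0 0 0 0")

```text
clock: 16.65
position: [0.4329, -0.2833, 0.1555]
ee_rot: [1.233, 2.889, 0.001]
force: [-0.1, 0.6, -0.8]
width: 0.506
gripper_force: 15.0
```

```bash
python3 - <<'E'
from h import *
im,w=cloud("side");cv2.imwrite("pics/s3.png",cv2.resize(im[130:310,240:480],(720,540)))
E
```

```text
(no output)
```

View pics/s3.png

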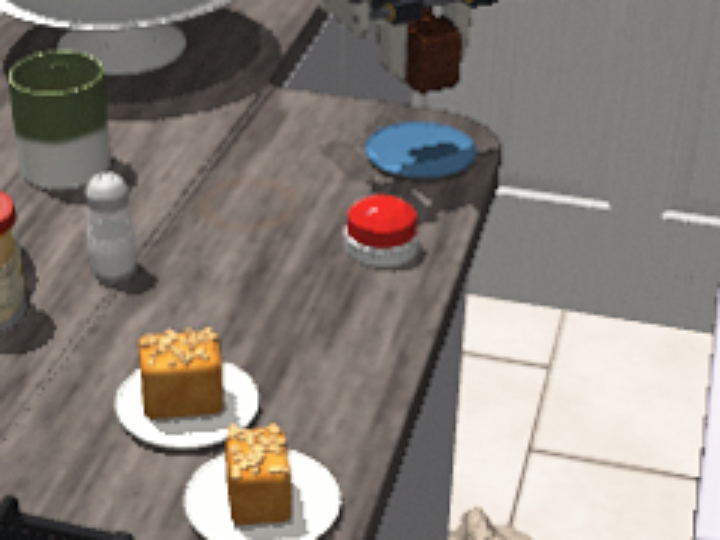

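Both golden slices stand centred on the white plates, and the dark slice (435,60) is held level over the blue plate. I lower it from .1555; contact should come near .083.

send_rows(motion="0.7 0 -0.001 -0.025 0 0 0;0.7 0 0 -0.03 0 0 0;0.7 0 0 -0.014 0 0 0;0.7 0 0 -0.002 0 0 0;0.7 0 0 0 0 0 0")

```text
clock: 17.32
position: [0.4328, -0.2857, 0.0849]
ee_rot: [1.235, 2.888, 0.0]
force: [0.2, -0.2, -0.1]
width: 0.509
gripper_force: 15.0
```

send_rows(motion="0.7 0 0 -0.001 0 0 0;0.7 0 0 0 0 0 0")

```text
clock: 17.58
position: [0.4324, -0.2861, 0.0838]
ee_rot: [1.236, 2.887, -0.0]
force: [-0.0, -0.2, -1.1]
width: 0.505
gripper_force: 15.0
```

send_rows(motion="0.7 0 0 -0.001 0 0 0;0.7 0 0 0 0 0 0")

```text
clock: 17.82
position: [0.4323, -0.2861, 0.0826]
ee_rot: [1.236, 2.887, -0.0]
force: [-0.4, 0.9, 4.3]
width: 0.503
gripper_force: 15.0
```

Contact. I release, rise and back away.

send_rows(motion="0.4 0 0 0 0 0 0;0.3 0 0 0 0 0 0;0.2 0 0 0 0 0 0;0.2 0 0 0.01 0 0 0;0.2 0 0 0.02 0 0 0")

```text
clock: 18.45
position: [0.4319, -0.2856, 0.1125]
ee_rot: [-1.235, -2.887, -0.001]
force: [-0.2, -0.5, -0.3]
width: 0.801
gripper_force: 0.0
```

send_rows(motion="0.2 0 0 0.04 0 0 0;0.2 0 0 0.05 0 0 0;0.2 -0.03 -0.04 0.02 0 0 0;0.2 -0.03 -0.05 0.02 0 0 0;0.2 -0.03 -0.05 0 0 0 0")

```text
clock: 19.08
position: [0.342, -0.4276, 0.245]
ee_rot: [1.234, 2.885, -0.003]
force: [0.4, -0.4, -0.6]
width: 0.805
gripper_force: 0.0
```

send_rows(motion="0.2 -0.03 -0.05 0 0 0 0;0.2 -0.03 -0.05 0 0 0 0;0.2 -0.02 -0.04 0 0 0 0;0.2 0 0 0 0 0 0;0.2 0 0 0 0 0 0")

```text
clock: 19.7
position: [0.2628, -0.5651, 0.2426]
ee_rot: [1.235, 2.888, 0.002]
force: [0.9, 0.1, -0.3]
width: 0.796
gripper_force: 0.0
```

```bash
python3 - <<'E'
from h import *
s=arm.observe();print(s['clock'],s['position'])
for nm in("top","side"):
    im,w=cloud(nm)
    if nm=="top": cv2.imwrite("pics/t4.png",im)
    for k,c in dict(dark=(.432,-.2845),n2=(.518,.129),n1=(.434,.2135),timer=(.4302,-.1205)).items():
        m=(np.hypot(*(w[...,:2]-np.array(c)).transpose(2,0,1))<.052)&(w[...,2]>.022)
        p=w[m];r=cv2.minAreaRect((p[:,:2]*1000).astype(np.float32))
        print(nm,k,np.round(r[0],1),np.round(r[1],1),"h",np.percentile(p[:,2],95).round(4))
E
```

```text
19.7 [ 0.26275332 -0.56511465  0.24255614]
top dark [ 433.7 -284.4] [46.  62.6] h 0.0671
top n2 [518.4 128.8] [58. 45.] h 0.0613
top n1 [434.7 214.3] [40.7 52.7] h 0.0576
top timer [ 431.1 -121.5] [56.7 57.5] h 0.0446
side dark [ 430.7 -282.3] [48.2 63.5] h 0.0659
side n2 [516.9 131.7] [58.3 46.5] h 0.0616
side n1 [433.2 215.8] [40.9 53. ] h 0.0573
side timer [ 427.3 -116.3] [58.5 49.1] h 0.0453
```

View pics/t4.png

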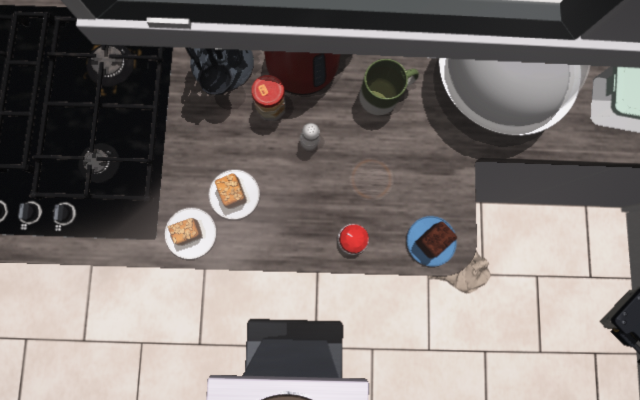

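All three slices stand within about 2 mm of their plate centres: dark at (436,239), golden at (230,190) and (185,232). The timer, shaker and plates have not moved, and the arm is clear.

```bash
python3 -c "
from cell import arm
print(arm.sign_off())"
```

```text
the job is handed in; nothing more can be done
None
```

The cake is served and handed in at about 20 s of robot time: the dark slice is on the blue plate and a golden slice is on each white plate, all upright and within about 2 mm of centre by the last camera check; the verdict itself was not shown.

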